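# Set the paper trimmer's gauge to its mark, taking up the play

## Task

On the paper trimmer, set the sliding gauge to the pointed (house-shaped) mark plate. Its grip has play, so always come up to the mark towards the blade: take the upright grip tab, draw the gauge away from the blade until its pointer is about 4 cm beyond that mark, then bring it back towards the blade and stop with the pointer opposite the middle of the mark, the play still taken up towards the blade. Let go of the grip and leave it so.

Things in the scene. Friction and masses are not known exactly. Their poses are not given: they have to be found in the camera images.
- set_mark: Pointed mark, fixed on the trimmer's ledge: dark steel plate, house-shaped from above, 24 mm along the rail, 26 mm across, 8 mm thick, point to the rail. A square and a round plate of like size beside it, any order, are not to be used. Origin: mid-width, 12 mm from the flat edge, underside, 30 mm above the desk. y axis: along the rail, away from the blade; x: across the rail, away from the robot.
- trimmer: Grey paper trimmer, board 360 x 460 x 18 mm, fixed to the desk, axes as the mark's. Origin: on the desk under the board's middle. The blade, an arm with a black handle, up to 50 mm high, lies along its -y edge (robot's right). The rail runs along y at x = -110 mm on the robot's side, the ledge with the marks in front of it.
- gauge_pointer (a point): Tip of the small pointer on the robot side of the sliding gauge, a grey carriage 60 mm along the rail, 56 mm across, top 46 mm above the desk, with a long fence over the board. It slides along the rail (y), resists with 3 N and stays where left. It starts on the blade side of all marks and can go at least 50 mm beyond any mark, away from the blade. Axes as the mark's.
- gauge_grip (a point): Middle of the grip, an upright black tab on the carriage: 22 mm thick along the rail, 36 mm across; this point is 76 mm, the tab's top 97 mm above the desk. It has play: it slides along y on the carriage (0.5 N) from 8 mm on the blade side of the pointer (y = -8 mm) to 8 mm on the other side (y = +8 mm); only at an end of the play does it take the gauge along. Axes as the mark's.

How it is judged:
On the way:
1. the gauge has been drawn away from the blade until its pointer is at least 20 mm beyond the pointed mark's middle (y of gauge_pointer in the frame of set_mark above 0.02 m), for 0.1 s.
At the end, for the whole second after the job is handed in: The gauge's pointer is opposite the pointed mark, within 12 mm of its middle along the rail (that is, within the plate's width), and the grip tab stands at the blade end of its play (at least 4 mm to the blade side of the pointer) (y of gauge_pointer in the frame of set_mark between -0.012 and 0.012 m and y of gauge_grip in the frame of gauge_pointer below -0.004 m); the robot touches nothing.
It also fails if it takes over 42 s, if anything falls off the work surface, if the arm or the gripper's body presses on something with over 40 N, if the wrist force passes 120 N, or if a joint passes its speed limit or range.

## Robot

A 6-joint arm with a two-finger parallel gripper is mounted at the origin on the work surface. World frame = base frame: x ahead of the robot, y to its left, z up, the work surface at z = 0. Lengths are in m, angles in rad, forces in N, time in s.
With the tool pointing down it reaches from about 0.375 to 0.9 m from the base axis. Payload 3.1 kg.
Tool frame: the origin (TCP) lies on the centre line of the jaws, within the pads' length; the fingertips stand 25 mm ahead of it and the grasp point (between the pads) lies 6 mm ahead of it; x points along the fingers, y is the direction in which the jaws open and shut, and the axes are right-handed (so a half turn about x gives the same grasp; the last joint's range is limited). The gripper opens to 87 mm and grips with 3 to 60 N. Pads are 19 mm wide; open, the fingers measure 117 mm over their backs; the gripper's body (75 mm by 190 mm) begins 51 mm behind the grasp point.
Start: joints at [-1.478, 0.527, 1.433, -0, 1.181, -0.178], TCP at [0.168, -0.602, 0.217] pointing down, gripper open.
Joint ranges: [-3.08, 3.08], [-0.75, 2.2], [0.22, 2.44], [-1.43, 4.57], [0, 2.65], [-2.85, 2.85]. Speed limits (rad/s): [2.79, 2.79, 3.14, 3.14, 3.14, 3.14].

## Interface

Orientations are given as a unit quaternion [x, y, z, w].
In Python, from rig import robot gives the robot as it stands. The module is installed in compiled form; this text tells all that it offers.
- The arm moves only by the tool move_arm, never from a script. Its argument "commands" is a list of rows, each a list of 5 numbers: the gripper's target within -1 to 1 (shut at 1, half-way at 0, fully open at -1), then the shift along the tool's x, y, z in mm, then the turn about the tool's x in degrees. A call has 1 to 8 rows; each row is the pose to reach, as a shift and turn from the pose commanded when the call began, along the tool's axes at that moment; what a row does not reach only later rows make up. A row lasts 1/12 s, in which the tool goes at most 41.7 mm and 7.16 degrees, less where a joint would pass 70% of its speed; a pose out of reach is approached as far as the arm can. A call with a gripper value outside its range is refused whole. The fingers move at their own pace and stop on an object; "newtons" is the grip in N (left out, the last holds). Time passes only in rows, so rows that repeat a pose let the fingers close. It gives the time, the measured TCP pose, the force and the opening at its end, in the units of the state.
- robot.get_obs(): the state, without advancing time (a new reading comes with each control period).
- robot.camera(name): name is "scene" or "top"; returns a dict with "image" (400x640x3 uint8, red, green, blue), "fx", "fy", "cx", "cy" (pixels), "xyz" and "rotation" of the camera in the world. Camera axes: x right, y down, z forward; pixel columns grow to the right and rows downward; lengths in m; the calibration is good to about 2 mm. A picture is of the moment at which its call begins. There is no depth.
- robot.hand_in(): hands the job in, once; it reports no verdict.
Trained networks look in a picture, given as the dict that the camera call returned (one of the last four; its "shot" number tells which), for a name from the list of things; names that differ only in an ending like _2 or _b are one class to them, and where a whole thing is asked for, a point or a joint stands for the part that bears it (a point fixed in the world has none). Each returns a list of dicts, best first, with "p" (0 to 1); they miss things now and then, are a little off and sometimes report something else, mostly with a low value. They report only what shows in the picture. A call takes as long as a camera call.
- robot.regions_of(picture, name): "pixels" (400x640 bool, what is visible of it) and "bbox" ([left, top, right, bottom] in pixels, round what is visible of it).
The state is a dict: "time": time; "q": joint angles; "joint_velocities": joint speeds; "joint_torque": joint torques, N m; "position": TCP position; "tool_rot": TCP orientation; "ft_force": force on the tool from outside, world axes, zero at the start; "moment": the same for the moment, N m; "grip_width": finger opening in m.
Only numpy, scipy, OpenCV 4.12 (cv2) and the standard library are available. Lean on these libraries where they do the work, as an engineer would, in place of code of your own. Each camera call takes 0.05 s, during which the arm holds its last target.

## Working session

There is one attempt and no reset: what is moved stays moved. The work goes in short steps, Python scripts to look and compute and a tool call to move; the robot and the scene stay as the last step left them, time stands still between calls to the robot, and variables do not carry over. Pictures are saved under pics/ and viewed, and the job is handed in when it is done.

Besides the shell and the picture viewer there is one more tool, called after "Call:" in YAML: its name, and indented under it one key for each argument. move_arm: Moves the arm, as the interface text tells. Its arguments: {"type":"object","properties":{"commands":{"type":"array","items":{"type":"array","items":{"type":"number"}}},"newtons":{"type":"number"}},"required":["commands"]}

```bash
mkdir -p pics; cat > h.py <<'E'
import numpy as np, cv2
from rig import robot
def ray(c,u,v):
    d=np.array([(u-c['cx'])/c['fx'],(v-c['cy'])/c['fy'],1.]);return np.array(c['xyz']),np.array(c['rotation'])@d
def at_z(c,u,v,z):
    o,d=ray(c,u,v);return o+d*(z-o[2])/d[2]
def proj(c,p):
    q=np.array(c['rotation']).T@(np.array(p)-np.array(c['xyz']));return c['fx']*q[0]/q[2]+c['cx'],c['fy']*q[1]/q[2]+c['cy']
def save(c,n): cv2.imwrite('pics/'+n,c['image'][:,:,::-1])
E
python3 - <<'E'
from h import *
o=robot.get_obs();print(o['time'],o['position'],o['tool_rot'],o['grip_width'])
for n in['top','scene']:
    c=robot.camera(n);save(c,n+'1.png');print(n,c['fx'],c['xyz'],c['rotation'])
    for t in['set_mark','gauge_pointer','gauge_grip','trimmer']:
        for r in robot.regions_of(c,t)[:3]:
            ys,xs=np.nonzero(r['pixels']);print(t,round(r['p'],2),r['bbox'],len(xs),xs.mean().round(1),ys.mean().round(1))
E
```

```text
0.0 [ 0.16774707 -0.60128941  0.21576415] [ 0.7006107   0.09657429 -0.70056224  0.09502945] 0.08695134839666678
top 476.3962868492623 [ 0.41408819 -0.03964604  0.75044386] [ 0.70830002 -0.69662068  0.07925607 -0.08215342]
set_mark 0.58 [371.6, 132.8, 416.0, 288.9] 2738 392.6 233.6
set_mark 0.46 [250.5, 282.8, 266.7, 301.9] 245 257.6 295.0
gauge_pointer 0.63 [372.0, 132.3, 416.8, 285.5] 2686 392.6 232.8
gauge_grip 0.59 [389.0, 242.4, 409.4, 277.9] 539 399.5 257.7
trimmer 0.77 [176.7, 87.2, 481.6, 376.7] 62804 334.0 207.6
scene 485.82248535204087 [0.73419825 0.27332042 0.60524412] [ 0.25055478  0.92286818 -0.28087673 -0.08151618]
gauge_pointer 0.78 [199.0, 113.8, 343.2, 211.7] 3535 284.0 163.8
gauge_grip 0.59 [304.4, 114.1, 331.9, 152.6] 812 317.5 132.6
trimmer 0.84 [116.9, 69.4, 492.3, 398.5] 72519 298.0 252.2
```

```bash
sed -i "s/np.array(c\['rotation'\])/Rm(c)/g; 2a from scipy.spatial.transform import Rotation as R\ndef Rm(c): return R.from_quat(c['rotation']).as_matrix()" h.py
python3 - <<'E'
import cv2
im=cv2.imread('pics/top1.png');cv2.imwrite('pics/top1z.png',cv2.resize(im[210:330,190:440],None,fx=3.2,fy=3.2,interpolation=cv2.INTER_CUBIC))
E
```

```text
(no output)
```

View pics/top1.png

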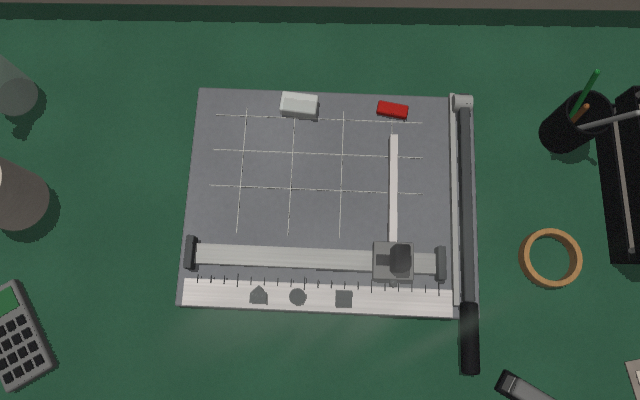

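View pics/scene1.png

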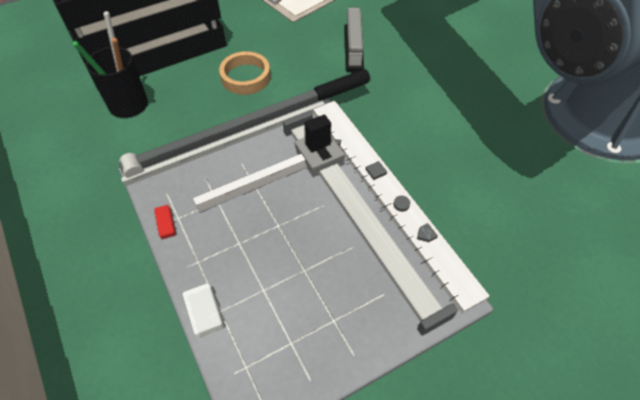

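View pics/top1z.png

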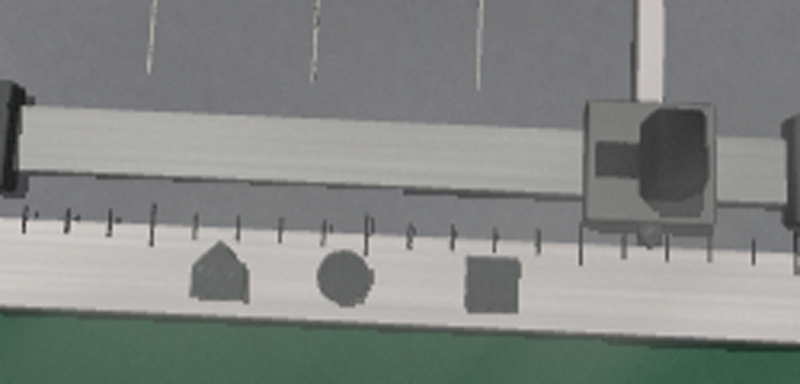

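```bash
python3 - <<'E'
from h import *
c=robot.camera('top');s=robot.camera('scene')
f=lambda c,u,v,z:print((u,v),at_z(c,u,v,z).round(4))
H=at_z(c,258.6,295,.038);S=at_z(c,344,299,.038);print('house',H,'sq',S)
y=(H-S);print('yaw',np.degrees(np.arctan2(-y[0],y[1])))
# ledge lower edge & rail edge
a=at_z(c,190,210+308/3.2,.03);b=at_z(c,440,210+343/3.2,.03);d=a-b;print('yaw ledge',np.degrees(np.arctan2(-d[0],d[1])))
a=at_z(c,190+20/3.2,210+105/3.2,.03);b=at_z(c,190+585/3.2,210+131/3.2,.03);d=a-b;print('yaw rail',np.degrees(np.arctan2(-d[0],d[1])))
f(s,427,233,.038)
print('carriage centre');f(c,190+650/3.2,210+162/3.2,.046);
f(c,190+650/3.2,210+233/3.2,.035)
print('grip top')
f(c,190+685/3.2,210+155/3.2,.097)
f(s,317,120,.097)
o=robot.get_obs();print(R.from_quat(o['tool_rot']).as_matrix().round(3),o['position'])
E
python3 - <<'E'
import cv2
im=cv2.imread('pics/scene1.png');cv2.imwrite('pics/s1z.png',cv2.resize(im[100:260,280:460],None,fx=3.5,fy=3.5,interpolation=cv2.INTER_CUBIC))
im=cv2.imread('pics/top1.png');im=cv2.convertScaleAbs(im[225:300,360:450],alpha=2.5);cv2.imwrite('pics/t1z.png',cv2.resize(im,None,fx=7,fy=7,interpolation=cv2.INTER_CUBIC))
E
```

```text
house [0.43633252 0.04879457 0.038     ] sq [ 0.43268761 -0.07658223  0.038     ]
yaw -1.6652173857579444
yaw ledge -1.4725839504687332
yaw rail -1.6927713250874228
(427, 233) [0.4355 0.0529 0.038 ]
carriage centre
(393.125, 260.625) [ 0.4891 -0.1483  0.046 ]
(393.125, 282.8125) [ 0.4575 -0.1494  0.035 ]
grip top
(404.0625, 258.4375) [ 0.4869 -0.1555  0.097 ]
(317, 120) [ 0.488  -0.1554  0.097 ]
[[-0.     0.269 -0.963]
 [-0.    -0.963 -0.269]
 [-1.     0.     0.   ]] [ 0.16782551 -0.60203203  0.21676511]
```

View pics/s1z.png

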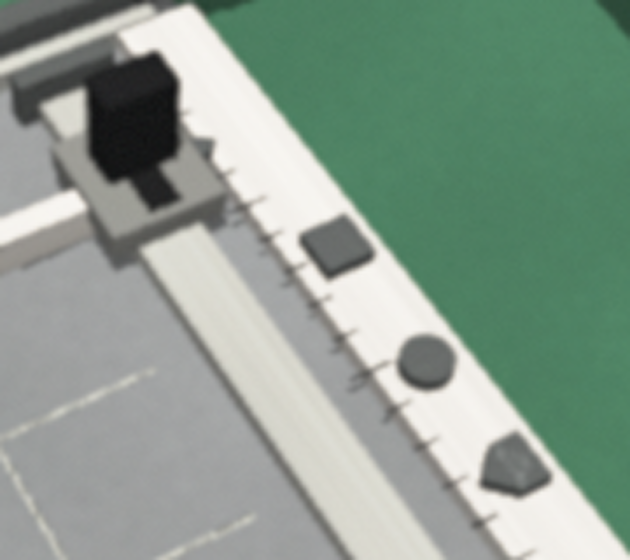

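View pics/t1z.png

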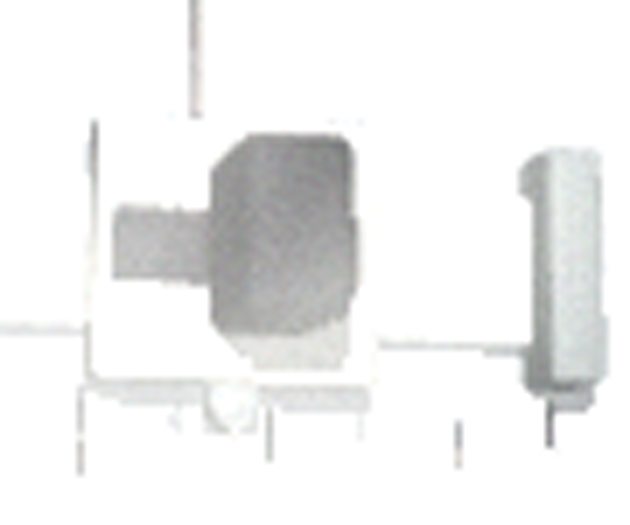

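Call:
move_arm:
  commands:
    - [-1, 0, -21, -27, 2.2]
    - [-1, 0, -43, -54, 4.4]
    - [-1, 0, -65, -80, 6.6]
    - [-1, 0, -86, -107, 8.8]
    - [-1, 0, -108, -134, 11]
    - [-1, 0, -129, -160, 13.2]
    - [-1, 0, -150, -187, 15.4]
    - [-1, 0, -172, -214, 17.2]

```text
time: 1.27
position: [0.3286, -0.3778, 0.217]
tool_rot: [0.707, -0.011, -0.707, -0.011]
ft_force: [0.7, -1.5, 0.2]
grip_width: 0.087
```

```bash
cat >> h.py <<'E'
def go(p):
    o=robot.get_obs();M=R.from_quat(o['tool_rot']).as_matrix();print('t',o['time'],'pos',np.round(o['position'],4),'shift mm',(M.T@(np.array(p)-o['position'])*1000).round(1),'tooly ang',np.degrees(np.arctan2(M[1,1],M[0,1])).round(2),'F',np.round(o['ft_force'],1),'w',round(o['grip_width'],4))
E
python3 -c "
from h import *
go([.4875,-.1555,.217])"
```

```text
t 1.2667 pos [ 0.3286 -0.3778  0.217 ] shift mm [-1.000e-01 -2.271e+02 -1.520e+02] tooly ang -91.76 F [ 0.7 -1.5  0.2] w 0.087
```

Call:
move_arm:
  commands:
    - [-1, 0, -32, -22, 0]
    - [-1, 0, -65, -44, 0]
    - [-1, 0, -97, -65, 0]
    - [-1, 0, -130, -87, 0]
    - [-1, 0, -162, -109, 0]
    - [-1, 0, -195, -130, 0]
    - [-1, 0, -227, -152, 0]
    - [-1, 60, -227, -152, 0]

```text
time: 1.93
position: [0.4954, -0.154, 0.1813]
tool_rot: [0.714, -0.01, -0.7, -0.005]
ft_force: [1.6, -1.1, -0.5]
grip_width: 0.0869
```

```bash
python3 -c "
from h import *
go([.4875,-.1555,.084])
for n in['top','scene']:
    c=robot.camera(n);save(c,n+'2.png')
"
```

```text
t 1.9333 pos [ 0.4954 -0.154   0.1813] shift mm [97.2  1.   9.7] tooly ang -91.26 F [ 1.6 -1.1 -0.5] w 0.0869
```

View pics/scene2.png

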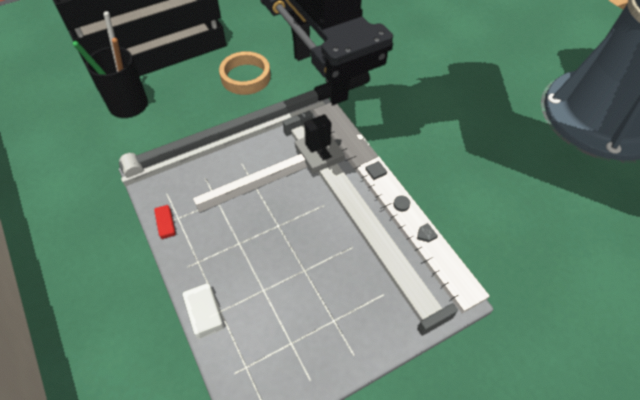

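View pics/top2.png

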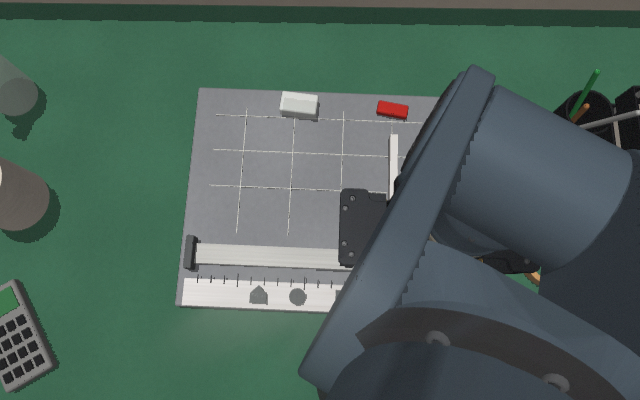

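Call:
move_arm:
  commands:
    - [-1, 0, 0, 0, 0]
    - [-1, 0, 0, 0, 0]
    - [-1, 0, 0, 0, 0]

```text
time: 2.28
position: [0.4867, -0.1578, 0.1767]
tool_rot: [0.708, -0.011, -0.706, -0.01]
ft_force: [-0.2, 0.1, -0.7]
grip_width: 0.0868
```

```bash
python3 -c "
from h import *
go([.4875,-.1555,.084])
c=robot.camera('scene');save(c,'scene3.png')
o=robot.get_obs();p=np.array(o['position']);print(proj(c,p),proj(c,p-[0,0,.025]),proj(c,[.4875,-.1555,.097]))
"
```

```text
t 2.2833 pos [ 0.4867 -0.1578  0.1767] shift mm [92.7 -2.5 -0.5] tooly ang -91.74 F [-0.2  0.1 -0.7] w 0.0868
(np.float64(316.7438578042244), np.float64(75.08441586155962)) (np.float64(316.8104911638912), np.float64(89.66711539655141)) (np.float64(317.27122449224044), np.float64(119.84969262975179))
```

View pics/scene3.png

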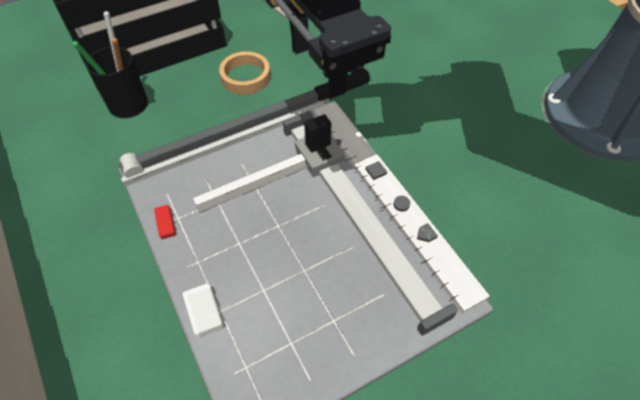

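Call:
move_arm:
  commands:
    - [-1, 15, -2.5, 0, 0]
    - [-1, 32, -2.5, 0, 0]
    - [-1, 50, -2.5, 0, 0]
    - [-1, 68, -2.5, 0, 0]
    - [-1, 82, -2.5, 0, 0]
    - [-1, 91, -2.5, 0, 0]
    - [-1, 92, -2.5, 0, 0]
    - [-1, 92, -2.5, 0, 0]

```text
time: 3.0
position: [0.4864, -0.1545, 0.0835]
tool_rot: [0.707, -0.01, -0.707, -0.01]
ft_force: [0.3, -0.1, -0.0]
grip_width: 0.0871
```

```bash
python3 -c "
from h import *
go([.4875,-.1555,.084])
c=robot.camera('scene');im=c['image'][60:210,240:400,::-1];cv2.imwrite('pics/s4.png',cv2.resize(im,None,fx=4,fy=4,interpolation=2))
"
```

```text
t 3.0 pos [ 0.4864 -0.1545  0.0835] shift mm [-0.5  1.  -1.2] tooly ang -91.68 F [ 0.3 -0.1 -0. ] w 0.0871
```

View pics/s4.png

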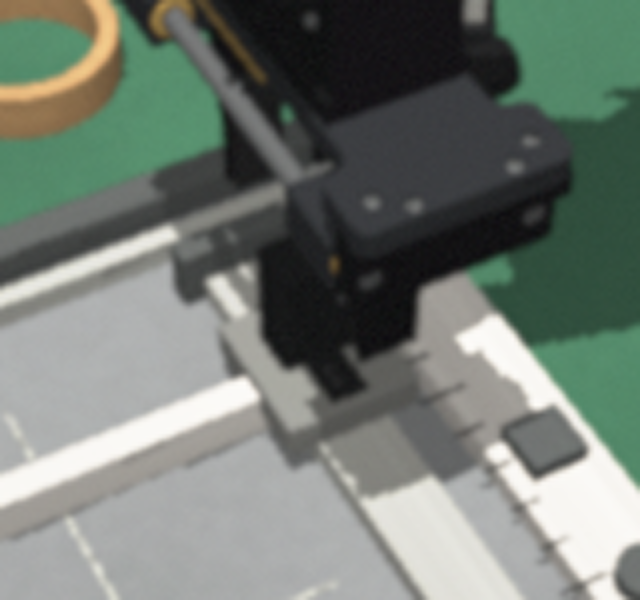

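Gripper is down with the tab between the fingers, tips clear above the carriage. Close.

Call:
move_arm:
  commands:
    - [1, 0, 0, 0, 0]
    - [1, 0, 0, 0, 0]
    - [1, 0, 0, 0, 0]
    - [1, 0, 0, 0, 0]
    - [1, 0, 0, 0, 0]
    - [1, 0, 0, 0, 0]
    - [1, 0, 0, 0, 0]
    - [1, 0, 0, 0, 0]
  newtons: 20

```text
time: 3.72
position: [0.4863, -0.1538, 0.0831]
tool_rot: [-0.707, 0.01, 0.707, 0.01]
ft_force: [0.8, 0.2, -0.0]
grip_width: 0.0418
```

Call:
move_arm:
  commands:
    - [1, 0, 0, 0, 0]
    - [1, 0, 0, 0, 0]
    - [1, 0, 0, 0, 0]
    - [1, 0, 0, 0, 0]
    - [1, 0, 0, 0, 0]
    - [1, 0, 0, 0, 0]
    - [1, 0, 0, 0, 0]
    - [1, 0, 0, 0, 0]

```text
time: 4.38
position: [0.4862, -0.1538, 0.0831]
tool_rot: [-0.707, 0.01, 0.707, 0.01]
ft_force: [-0.5, -0.0, -0.2]
grip_width: 0.0215
```

Call:
move_arm:
  commands:
    - [1, 0, -8, 0, 0]
    - [1, 0, -16, 0, 0]
    - [1, 0, -24, 0, 0]
    - [1, 0, -34, 0, 0]
    - [1, 0, -44, 0, 0]
    - [1, 0, -54, 0, 0]
    - [1, 0, -60, 0, 0]
    - [1, 0, -60, 0, 0]

```text
time: 5.05
position: [0.4879, -0.0916, 0.083]
tool_rot: [-0.707, 0.009, 0.707, 0.01]
ft_force: [1.0, 0.1, -2.1]
grip_width: 0.022
```

```bash
python3 -c "
from h import *
go([.494,.1,.083])
c=robot.camera('scene');save(c,'s5.png')
"
```

```text
t 5.05 pos [ 0.4879 -0.0916  0.083 ] shift mm [   0.3 -191.7   -0.8] tooly ang -91.57 F [ 1.   0.1 -2.1] w 0.022
```

View pics/s5.png

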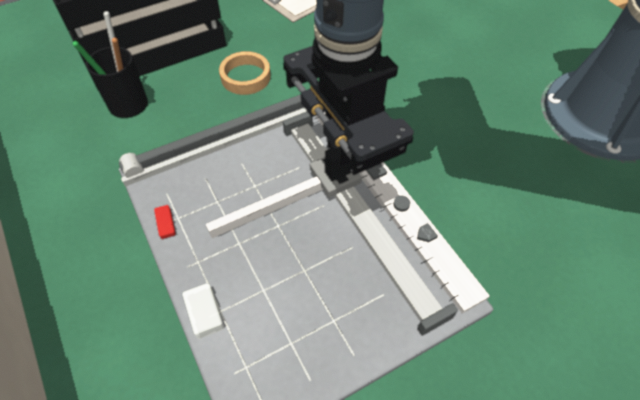

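The gauge follows: the fence moved from about (195,203) to (210,228), the tab is held, and lateral force is small. Continue drawing.

Call:
move_arm:
  commands:
    - [1, 0, -10, 0, 0]
    - [1, 0, -24, 0, 0]
    - [1, 0, -38, 0, 0]
    - [1, 0, -53, 0, 0]
    - [1, 0, -68, 0, 0]
    - [1, 0, -82, 0, 0]
    - [1, 0, -92, 0, 0]
    - [1, 0, -96, 0, 0]

```text
time: 5.77
position: [0.4906, 0.0032, 0.0831]
tool_rot: [-0.707, 0.01, 0.707, 0.01]
ft_force: [-0.5, -3.1, -2.2]
grip_width: 0.0217
```

Call:
move_arm:
  commands:
    - [1, 0, -10, 0, 0]
    - [1, 0, -24, 0, 0]
    - [1, 0, -38, 0, 0]
    - [1, 0, -53, 0, 0]
    - [1, 0, -68, 0, 0]
    - [1, 0, -82, 0, 0]
    - [1, 0, -92, 0, 0]
    - [1, 0, -96, 0, 0]

```text
time: 6.43
position: [0.4932, 0.0991, 0.0831]
tool_rot: [-0.707, 0.01, 0.707, 0.01]
ft_force: [0.1, -3.5, -2.1]
grip_width: 0.0219
```

Call:
move_arm:
  commands:
    - [1, 0, 0, 0, 0]
    - [1, 0, 0, 0, 0]
    - [1, 0, 0, 0, 0]

```text
time: 6.68
position: [0.4932, 0.0981, 0.0831]
tool_rot: [-0.707, 0.01, 0.707, 0.011]
ft_force: [-0.5, 0.1, -1.0]
grip_width: 0.0218
```

```bash
python3 -c "
from h import *
go([.494,.1,.083])
c=robot.camera('scene');save(c,'s6.png')
c=robot.camera('top');save(c,'t6.png')
"
```

```text
t 6.6833 pos [0.4932 0.0981 0.0831] shift mm [ 0.1 -1.9 -0.7] tooly ang -91.68 F [-0.5  0.1 -1. ] w 0.0218
```

View pics/s6.png

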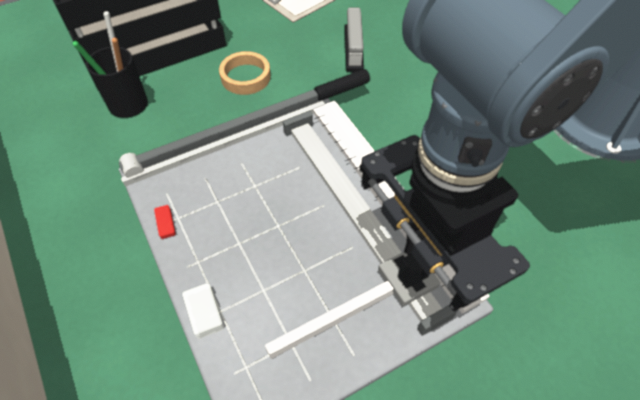

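View pics/t6.png

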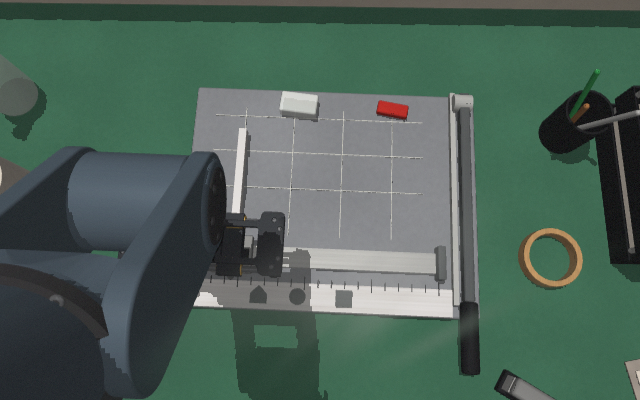

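```bash
python3 - <<'E'
import cv2
a=cv2.imread('pics/top1.png')[120:240,375:415];b=cv2.imread('pics/t6.png')[120:240,220:260]
im=cv2.hconcat([cv2.resize(x,None,fx=5,fy=5,interpolation=cv2.INTER_NEAREST) for x in(a,b)])
for i in range(0,40,4):
    for o in(0,200): cv2.line(im,(o+i*5,0),(o+i*5,8 if i%20 else 20),(0,0,255),1)
cv2.imwrite('pics/f.png',im)
E
```

```text
(no output)
```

View pics/f.png

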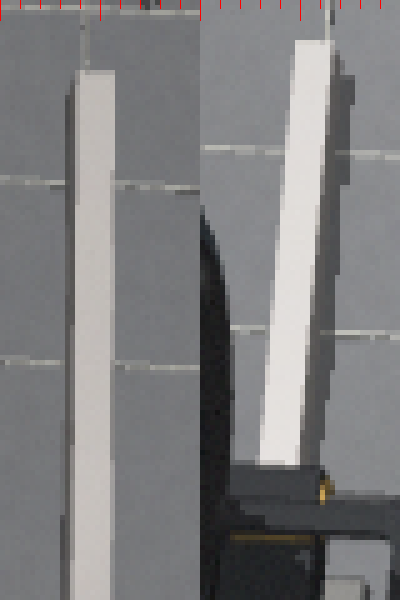

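Call:
move_arm:
  commands:
    - [1, 0, 6, 0, 0]
    - [1, 0, 14, 0, 0]
    - [1, 0, 23, 0, 0]
    - [1, 0, 32, 0, 0]
    - [1, 0, 41, 0, 0]
    - [1, 0, 48, 0, 0]
    - [1, 0, 53, 0, 0]
    - [1, 0, 55, 0, 0]

```text
time: 7.45
position: [0.4917, 0.0421, 0.0831]
tool_rot: [-0.707, 0.01, 0.707, 0.01]
ft_force: [-0.2, 2.6, -1.3]
grip_width: 0.0218
```

Call:
move_arm:
  commands:
    - [1, 0, 1, 0, 0]
    - [1, 0, 1, 0, 0]
    - [1, 0, 1, 0, 0]

```text
time: 7.7
position: [0.4917, 0.0417, 0.083]
tool_rot: [-0.707, 0.01, 0.707, 0.009]
ft_force: [0.6, -0.5, -2.4]
grip_width: 0.0216
```

```bash
python3 - <<'E'
from h import *
go([.494,.042,.083])
c=robot.camera('scene');save(c,'s7.png')
c=robot.camera('top');save(c,'t7.png')
cv2.imwrite('pics/t7z.png',cv2.resize(c['image'][210:330,220:380,::-1],None,fx=5,fy=5,interpolation=2))
E
```

```text
t 7.7 pos [0.4917 0.0417 0.083 ] shift mm [ 0.  -0.4 -2.3] tooly ang -91.58 F [ 0.6 -0.5 -2.4] w 0.0216
```

View pics/s7.png

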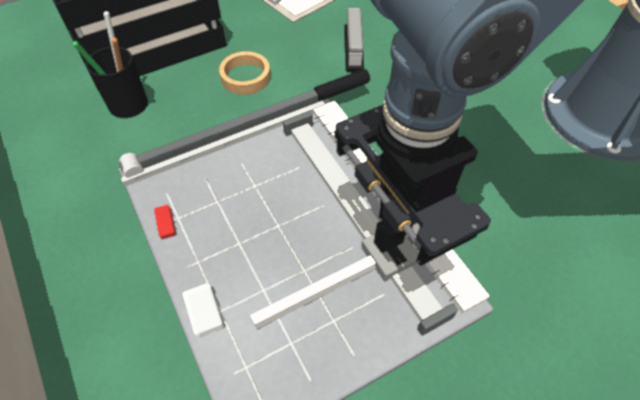

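View pics/t7z.png

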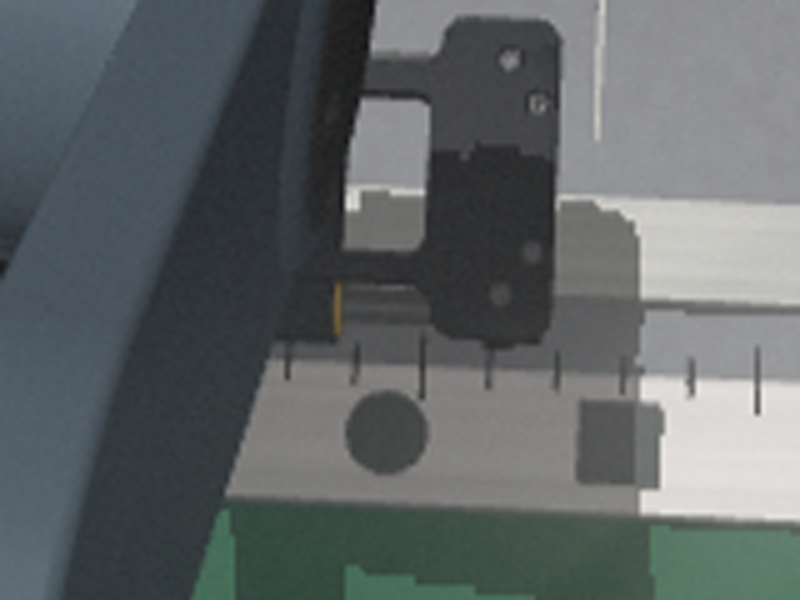

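Call:
move_arm:
  commands:
    - [-1, 0, 0, 0, 0]
    - [-1, 0, 0, 0, 0]
    - [-1, 0, 0, 0, 0]
    - [-1, 0, 0, 0, 0]
    - [-1, 0, 0, 0, 0]
    - [-1, 0, 0, 0, 0]
    - [-1, 0, 0, 0, 0]
    - [-1, 0, 0, 0, 0]

```text
time: 8.47
position: [0.4918, 0.0421, 0.0831]
tool_rot: [0.707, -0.01, -0.707, -0.01]
ft_force: [0.2, -0.6, -0.3]
grip_width: 0.067
```

Call:
move_arm:
  commands:
    - [-1, -10, 0, 0, 0]
    - [-1, -25, 0, 0, 0]
    - [-1, -42, 0, 0, 0]
    - [-1, -60, 0, 0, 0]
    - [-1, -80, 0, 0, 0]
    - [-1, -100, 0, 0, 0]
    - [-1, -120, 0, 0, 0]
    - [-1, -130, 0, 0, 0]

```text
time: 9.13
position: [0.4929, 0.042, 0.2162]
tool_rot: [0.709, -0.01, -0.705, -0.01]
ft_force: [0.5, -0.1, -0.4]
grip_width: 0.0871
```

Call:
move_arm:
  commands:
    - [-1, 0, 25, 0, 0]
    - [-1, 0, 60, 0, 0]
    - [-1, 0, 95, 0, 0]
    - [-1, 0, 130, 0, 0]
    - [-1, 0, 165, 0, 0]
    - [-1, 0, 200, 0, 0]
    - [-1, 0, 235, 0, 0]
    - [-1, 0, 270, 0, 0]

```text
time: 9.8
position: [0.4836, -0.2294, 0.2139]
tool_rot: [0.707, -0.01, -0.707, -0.01]
ft_force: [0.8, 0.2, -0.9]
grip_width: 0.0871
```

```bash
python3 - <<'E'
from h import *
go([.494,.042,.083])
c=robot.camera('scene');save(c,'s8.png')
cv2.imwrite('pics/s8z.png',cv2.resize(c['image'][160:310,340:500,::-1],None,fx=4,fy=4,interpolation=2))
c=robot.camera('top');save(c,'t8.png')
cv2.imwrite('pics/t8z.png',cv2.resize(c['image'][215:315,200:310,::-1],None,fx=6,fy=6,interpolation=2))
E
```

```text
t 9.8 pos [ 0.4836 -0.2294  0.2139] shift mm [ 130.8 -271.6   -2.5] tooly ang -91.64 F [ 0.8  0.2 -0.9] w 0.0871
```

View pics/s8z.png

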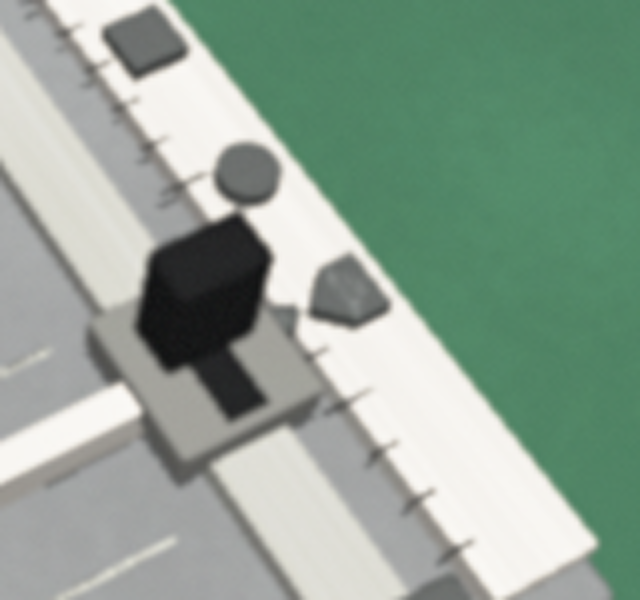

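View pics/t8z.png

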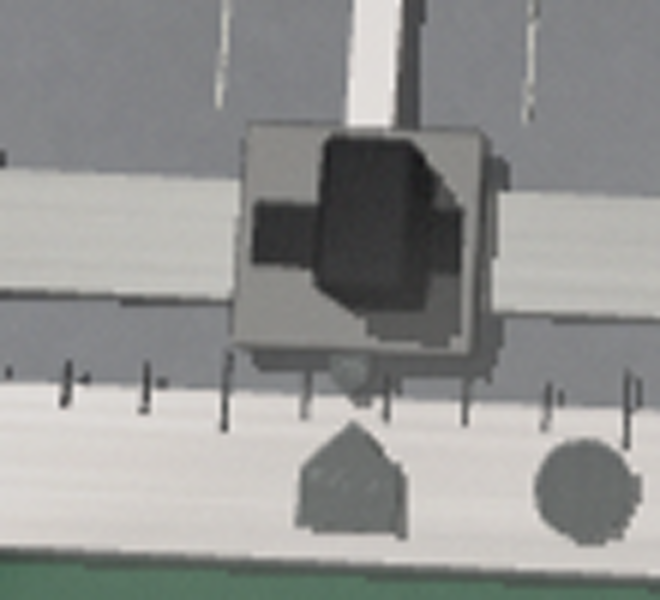

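```bash
python3 - <<'E'
from h import *
c=robot.camera('top');s=robot.camera('scene')
P=at_z(c,200+351/6,215+375/6,.038);Hh=at_z(c,200+353/6,215+485/6,.038);C=at_z(c,200+363/6,215+235/6,.046)
a=np.radians(-1.65);r=np.array([-np.sin(a),np.cos(a),0])
print('P-H',(P-Hh)@r,'carriage-H',(C-Hh)@r)
Gs=at_z(s,340+208/4,160+250/4,.097); Ps=at_z(s,340+285/4,160+322/4,.035)
print('scene grip',Gs,'ptr',Ps,'G-P scene',(Gs-Ps)@r,'G(top P)',(Gs-P)@r,'TCP grip',(np.array([.4918,.042,0])-P)@r)
E
```

```text
P-H 0.0024520540223298723 carriage-H 0.0009914622884003245
scene grip [0.49484498 0.04183639 0.097     ] ptr [0.45964457 0.0504754  0.035     ] G-P scene -0.007621870703045323 G(top P) -0.0072919151642664454 TCP grip -0.007216047721320985
```

Pointer is within about 2.5 mm of the mark's middle, and the grip is at about -7.4 mm (blade end). The arm is clear of everything.

```bash
python3 -c "
from h import *
print(robot.hand_in(),robot.get_obs()['time'])"
```

```text
the job is handed in; nothing more can be done
the job is handed in; nothing more can be done
```

The gauge is set to the pointed mark and the job is handed in. I gripped the tab and drew the gauge away from the blade until its pointer was about 40 mm beyond the mark. I worked that distance out from the tool position, because the arm hid the pointer. I then brought it back towards the blade in a single approach, let go, and moved the arm clear by about 10 s.

Last checks, from the pictures taken after letting go:
- **Pointer position:** it is about 1–2.5 mm from the mark's middle, away from the blade; the limit is 12 mm. The two figures come from the carriage's middle and the pointer tip.
- **Play:** the grip stands about 7.2–7.6 mm to the blade side of the pointer, so the play is taken up; at least 4 mm was needed. Both cameras and the tool position agree on this.
- **Contact and force:** the arm is clear and touches nothing. The force readings I saw stayed below about 5 N.

One disagreement: before the move, the two cameras put the mark about 4 mm apart along the rail. I aimed between them, and the final pictures show the pointer and mark lined up. No check failed.

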